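# Stand a leaning glass filter in its spring slot

## Robot

A 6-joint arm with a two-finger parallel gripper is mounted at the origin on a cart in front of the work surface, level with it; the furniture and walls round the work are solid. World frame = base frame: x ahead of the robot, y to its left, z up, the work surface at z = 0. Lengths are in mm, angles in rad, forces in N, time in s.
With the tool pointing down it reaches from about 300 to 775 mm from the base axis. Payload 14.6 kg.
Tool frame: the origin (TCP) lies between the finger pads; the fingertips stand 19 mm ahead of it and the grasp point (between the pads) is the TCP; z points along the fingers, y is the line along which they close (so a half turn about z gives the same grasp; the last joint's range is limited). The gripper opens to 94 mm and grips with 3 to 60 N. Pads are 16 mm wide; open, the fingers measure 119 mm over their backs; the gripper's body (75 mm by 177 mm) begins 78 mm behind the grasp point.
Start: joints at [1.226, 0.3, 1.521, -0, 1.321, -0.067], TCP at [150.83, 528.904, 224.446] pointing down, gripper open.
Joint ranges: [-3.03, 3.03], [-0.79, 2.21], [0.23, 2.52], [-1.04, 4.18], [0, 3.07], [-2.55, 2.55]. Speed limits (rad/s): [2.22, 2.22, 2.57, 3.14, 3.14, 3.14].

## Interface

Orientations are given as [roll, pitch, yaw] about the fixed x, y, z axes, in that order (R = Rz(yaw) Ry(pitch) Rx(roll)).
In Python, from cell import monitor, imaging, job, find_in, trace gives the robot as it stands. The module is installed in compiled form; this text tells all that it offers.
- The arm moves only by the tool arm_command, never from a script. Its argument "steps" is a list of rows, each a list of 5 numbers: the opening, from 0 (shut) to 1 (fully open), then the shift along the tool's x, y, z in mm, then the turn about the tool's z in degrees. In form: [[gripper, dx, dy, dz, turn], ...]. A call has 1 to 20 rows; each row is the pose to reach, as a shift and turn from the pose commanded when the call began, along the tool's axes at that moment; what a row does not reach only later rows make up. A row lasts 1/8 s, in which the tool goes at most 62.5 mm and 10.7 degrees, less where a joint would pass 70% of its speed; a pose out of reach is approached as far as the arm can. A call with a gripper value outside its range is refused whole. The fingers move at their own pace and stop on an object; "force" is the grip in N (left out, the last holds). Time passes only in rows, so rows that repeat a pose let the fingers close. It gives the time, the measured TCP pose, the force, the opening and the grip force at its end, in the units of the state.
- monitor.read_state(): the state, without advancing time (a new reading comes with each control period).
- imaging.camera(name): name is "scene" or "top" or "wrist"; returns a dict with "img" (384x512x3 uint8, red, green, blue), "mtx" (3x3 intrinsics, pixels), "view" (4x4, takes a point from world to camera coordinates). Camera axes: x right, y down, z forward; pixel columns grow to the right and rows downward; lengths in mm; the calibration is good to about 2 mm. A picture is of the moment at which its call begins. There is no depth.
- job.sign_off(): hands the job in; it is judged then, once.
Trained networks look in a picture, given as the dict that the camera call returned (one of the last four; its "shot" number tells which), for a name from the list of things; names that differ only in an ending like _2 or _b are one class to them, and where a whole thing is asked for, a point or a joint stands for the part that bears it (a point fixed in the world has none). Each returns a list of dicts, best first, with "p" (0 to 1); they miss things now and then, are a little off and sometimes report something else, mostly with a low value. They report only what shows in the picture. A call takes as long as a camera call.
- find_in(picture, target): "rect" ([centre column, centre row, width, height] in pixels, round what is visible of it).
- trace(picture, target): "region" (384x512 bool, what is visible of it) and "rect" ([centre column, centre row, width, height] in pixels, round what is visible of it).
The state is a dict: "clock": time; "joints": joint angles; "qd": joint speeds; "effort": joint torques, N m; "eef_pos": TCP position; "eef_rot": TCP orientation; "wrist_force": force on the tool from outside, world axes, zero at the start; "moment": the same for the moment, N m; "finger_gap": finger opening in mm; "finger_force": force on a finger pad.
Only numpy, scipy, OpenCV 4.12 (cv2) and the standard library are available. Lean on these libraries where they do the work, as an engineer would, in place of code of your own. Each camera call takes 0.05 s, during which the arm holds its last target. There are 200 camera calls.

## Task

The framed amber glass filter leans back on the rod of the aluminium filter stand, short of the viewing window. Slide it along the groove up against the end stop, tip it upright into the slot in front of the window, and press it gently down past the spring until it is fully home and upright. It is glass, so never press hard or let it fall over, and leave the two caps and the tape roll where they lie.

Things in the scene. Friction and masses are not known exactly. Their poses are not given: they have to be found in the camera images.
- filter_stand: Aluminium filter stand fixed to the worktop, turned about z only (within 0.5 rad). Origin on the worktop in the slot's mid plane under the middle of the deep slot. Its x points from the rod side through the window, y along the groove to the end stop, z up; all stand coordinates below are in mm along these. Base 6 thick, x -59 to 23, y -100 to 52; rear wall of the groove x -18 to -5, top z 32.
- slot_floor (a point): Stand (0, 0, 6): middle of the deep slot's floor. The slot is 10 wide (x -5 to 5) and 84 long (y -42 to 42), its mouth at z 32 with a rounded rear lip. With the filter home, the foot is at z 6 and the top edge at z 91.
- groove (a point): Stand (0, -71, 32): mouth of the shallow part of the groove, x -5 to 5, y -100 to -42, floor at z 23: too shallow to stand the filter in. The front wall of the whole groove has its face at x 5 and is 40 high, 12 thick.
- end_stop (a point): Stand (0, 42, 32): on the face of the end stop, a 10 thick cheek (y 42 to 52) that spans x -39 to 17 and rises to z 64. The filter slid against it has its centre at stand y 2.
- rest_rod (a point): Stand (-43, -24, 73): top of the round back-rest rod (radius 4, axis at z 69) along the stand's y, on two posts 12 by 8, 72 high, at x -46, y 48 and y -96. Between rod and groove there is open space down to the 6 mm base.
- window_frame (a point): Stand (5, 0, 88): top of the open window frame over the front wall of the deep slot, 10 thick, y -42 to 42, face flush with the wall at x 5. The upright filter comes to rest flat against it.
- spring_roller (a point): Stand (-2, 0, 14): front of a sprung brass roller (60 long, radius 6) in the deep slot's rear wall, standing 3 out of it. It stops the upright filter about 8 mm above home; pressing past it takes about 6 to 13 N from above. Then it holds the filter flat against the front wall.
- filter: Amber glass filter in a dark frame: 80 mm wide (y), 85 tall (z, to the top edge), 8 thick (x), 0.13 kg; origin on its half-round foot (radius 4). It starts leaning back 0.70 rad on the rod, foot 6 below the mouth, +y edge 18 to 50 short of the stop; slides along y with a few N. It drops in only within 3 of the stop, nearly upright and not pushed hard; let go halfway it falls back on the rod.
- filter_foot (a point): Middle of the lowest line of the filter's foot (same as the filter's origin).
- filter_top (a point): Middle of the filter's top edge, 85 mm above the foot along the filter's z.
- window_cap: Loose round cap, black rim and pale face, 61 mm across and 13 mm high, origin at the centre of its underside. Leave alone.
- black_cap: Loose plain black round cap, 48 mm across and 15 mm high, origin at the centre of its underside. Leave alone.
- tape_roll: Loose white tape roll lying flat, 59 mm across and 18 mm high, origin at the centre of its underside. Leave alone.

How it is judged:
By the outcome, as a careful person would: the job done as asked, in the order asked, and still so for the second after the job is handed in, with the robot touching nothing.
It also fails if it takes over 48 s, if anything falls off the work surface, if the arm or the gripper's body presses on something with over 40 N, if the wrist force passes 120 N, or if a joint passes its speed limit or range.

## Working session

There is one attempt and no reset: what is moved stays moved. The work goes in short steps, Python scripts to look and compute and a tool call to move; the robot and the scene stay as the last step left them, time stands still between calls to the robot, and variables do not carry over. Pictures are saved under pics/ and viewed, at most 10 in all, crops included, and the job is handed in when it is done.

Besides the shell and the picture viewer there is one more tool, called after "Emit:" by a JSON object that holds its "op" and its "data", one argument or row to a line. arm_command: Moves the arm, as the interface text tells. Its arguments: {"type":"object","properties":{"steps":{"type":"array","items":{"type":"array","items":{"type":"number"}}},"force":{"type":"number"}},"required":["steps"]}

```bash
mkdir -p pics; cat > h.py <<'E'
from cell import monitor, imaging, job, find_in, trace
import cv2, numpy as np
def shot(n,f=None):
    p=imaging.camera(n)
    if f: cv2.imwrite('pics/'+f,p['img'][:,:,::-1])
    return p
def proj(p,X):
    X=np.atleast_2d(X); c=X@p['view'][:3,:3].T+p['view'][:3,3]; u=c@p['mtx'].T
    return u[:,:2]/u[:,2:]
E
python3 - <<'E'
from h import *
print(monitor.read_state())
a=shot('scene','s1.png');b=shot('top','t1.png')
for p,n in((a,'scene'),(b,'top')):
    print(n,p['mtx'].round(1).tolist(),p['view'].round(3).tolist())
    for t in ['filter_stand','filter','end_stop','slot_floor','rest_rod','window_frame','filter_top','window_cap','black_cap','tape_roll']:
        try: print(n,t,[(np.round(d['rect']).tolist(),round(d['p'],2)) for d in find_in(p,t)[:2]])
        except Exception as e: print(n,t,e)
cv2.imwrite('pics/both.png',cv2.resize(np.vstack([a['img'],b['img']])[:,:,::-1],None,fx=.78,fy=.78))
E
```

```text
{'clock': 0.0, 'joints': array([ 1.22639482e+00,  3.00478961e-01,  1.52158373e+00,  2.23826083e-06,
        1.32069914e+00, -6.66135318e-02]), 'qd': array([ 8.40045487e-05, -1.74498573e-04,  1.08323040e-03, -1.62684972e-03,
        1.24540643e-03, -4.96497910e-04]), 'effort': array([-3.27615311e-06, -5.31790030e+01, -3.52765703e+01,  7.08995503e-02,
        2.41306279e-02, -5.54486394e-05]), 'eef_pos': array([150.75357153, 528.68444413, 223.88088746]), 'eef_rot': array([-3.14042622e+00, -7.99884339e-05,  2.86380408e+00]), 'wrist_force': array([0.10819032, 0.52044022, 0.13254633]), 'moment': array([-0.00090601, -0.00113507, -0.03194603]), 'finger_force': 0.0, 'finger_gap': 93.85619092702098}
scene [[398.1, 0.0, 253.9], [0.0, 398.1, 192.7], [0.0, 0.0, 1.0]] [[0.891, -0.454, -0.01, -424.125], [-0.298, -0.568, -0.767, 239.094], [0.342, 0.687, -0.641, 899.931], [0.0, 0.0, 0.0, 1.0]]
scene filter_stand [([229.0, 175.0, 49.0, 57.0], 0.86)]
scene filter [([225.0, 171.0, 27.0, 19.0], 0.41), ([228.0, 178.0, 52.0, 53.0], 0.16)]
scene end_stop [([227.0, 176.0, 57.0, 52.0], 0.89)]
scene slot_floo
[... 437 characters left out ...]
 195.3], [0.0, 0.0, 1.0]] [[-0.075, -0.997, -0.001, 54.407], [-0.975, 0.073, -0.209, 489.661], [0.208, -0.015, -0.978, 1362.464], [0.0, 0.0, 0.0, 1.0]]
top filter_stand [([198.0, 204.0, 60.0, 48.0], 0.58)]
top filter [([201.0, 204.0, 26.0, 21.0], 0.89)]
top end_stop [([201.0, 206.0, 60.0, 50.0], 0.93)]
top slot_floor [([199.0, 205.0, 62.0, 42.0], 0.62)]
top rest_rod [([200.0, 205.0, 58.0, 39.0], 0.85)]
top window_frame [([200.0, 205.0, 60.0, 44.0], 0.66)]
top filter_top [([200.0, 203.0, 32.0, 24.0], 0.61)]
top window_cap [([272.0, 192.0, 20.0, 16.0], 0.63)]
top black_cap [([262.0, 219.0, 15.0, 16.0], 0.8)]
top tape_roll [([388.0, 216.0, 18.0, 22.0], 0.81), ([271.0, 191.0, 19.0, 16.0], 0.21)]
```

View pics/both.png

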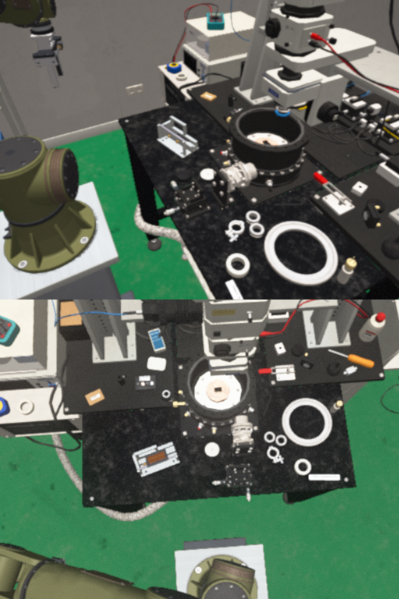

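```bash
python3 - <<'E'
from h import *
a=cv2.imread('pics/s1.png')[135:215,190:270];b=cv2.imread('pics/t1.png')[165:245,160:240]
z=lambda i:cv2.resize(i,(400,400),interpolation=cv2.INTER_CUBIC)
cv2.imwrite('pics/z.png',np.hstack([z(a),z(b)]))
p=shot('top')
def ray(p,u,z):
    R=p['view'][:3,:3];t=p['view'][:3,3];c=-R.T@t
    d=R.T@np.linalg.solve(p['mtx'],[u[0],u[1],1]);return c+d*(z-c[2])/d[2]
for n,u,h in (('stand',(199,205),30),('blackc',(262,219),15),('wcap',(272,192),13),('tape',(388,216),18)):print(n,ray(p,u,h).round())
w=shot('wrist','w1.png');print([ (np.round(d['rect']).tolist(),d['p']) for d in find_in(w,'filter_stand')], w['mtx'].tolist())
E
```

```text
stand [483. 212.  30.]
blackc [431.  33.  15.]
wcap [509.  -2.  13.]
tape [ 412. -332.   18.]
[] [[289.7243026840703, 0.0, 253.77893396510078], [0.0, 289.7243026840703, 188.87599030314067], [0.0, 0.0, 1.0]]
```

View pics/z.png

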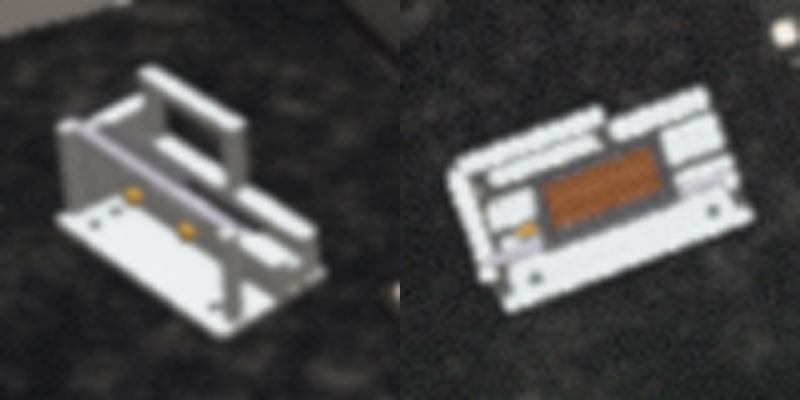

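Emit:
{"op": "arm_command", "data": {
  "steps": [
    [0,-40,-21,-4,-3],
    [0,-100,-53,-20,-8],
    [0,-160,-84,-40,-14],
    [0,-220,-116,-40,-20],
    [0,-280,-148,-40,-25],
    [0,-340,-179,-40,-28],
    [0,-390,-205,-40,-28],
    [0,-406,-214,-40,-28],
    [0,-406,-214,-40,-28],
    [0,-406,-214,-40,-28],
    [0,-406,-214,-40,-28]
  ]
}}

```text
clock: 2.62
eef_pos: [482.0, 212.6, 264.6]
eef_rot: [3.141, 0.0, -2.929]
wrist_force: [0.4, -0.6, 0.9]
finger_gap: 0.3
finger_force: 0.0
```

```bash
python3 - <<'E'
from h import *
s=monitor.read_state();print(s['clock'],s['eef_pos'],s['eef_rot'],s['joints'].round(2))
w=shot('wrist','w2.png')
v=w['view'];print('cam',-v[:3,:3].T@v[:3,3], v[:3,:3].round(3).tolist())
np.savez('w2.npz',mtx=w['mtx'],view=v)
for t in ['filter_stand','filter']:print(t,[(np.round(d['rect']).tolist(),round(d['p'],2)) for d in find_in(w,t)])
E
```

```text
2.625 [481.98467674 212.57061072 264.58639558] [ 3.14149919e+00  1.70292489e-04 -2.92936901e+00] [ 0.35  0.22  1.53  0.    1.39 -1.44]
cam [413.72756541 198.41063263 425.34864839] [[-0.211, 0.978, -0.0], [0.948, 0.205, 0.244], [0.238, 0.051, -0.97]]
filter_stand [([244.0, 169.0, 125.0, 76.0], 0.73)]
filter [([241.0, 168.0, 72.0, 41.0], 0.57)]
```

View pics/w2.png

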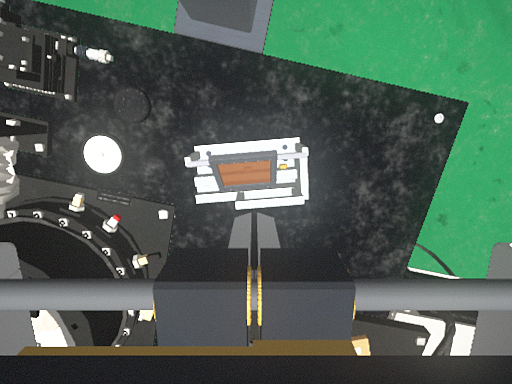

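```bash
python3 - <<'E'
from h import *
a=cv2.imread('pics/w2.png')[128:218,180:315]
cv2.imwrite('pics/w2z.png',cv2.resize(a,(780,520),interpolation=cv2.INTER_CUBIC))
E
```

```text
(no output)
```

View pics/w2z.png

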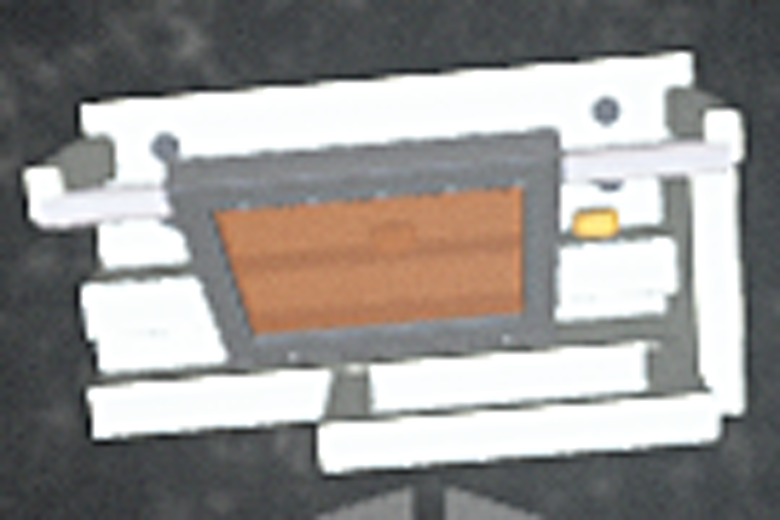

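```bash
cat > fit.py <<'E'
from h import *
from scipy.optimize import least_squares
w=dict(np.load('w2.npz'))
P=np.array([[-59,-100,6],[-59,52,6],[17,-100,40],[5,-100,40],[15,-42,88],[15,42,88],[17,52,64]],float)
U=np.array([[82,103],[692,55],[95,437],[88,390],[322,472],[718,440],[743,412]])/5.778+[180,128]
def W(q,p):
    p=np.atleast_2d(p);c,s=np.cos(q[2]),np.sin(q[2])
    return np.c_[q[0]+c*p[:,0]-s*p[:,1],q[1]+s*p[:,0]+c*p[:,1],p[:,2]]
r=least_squares(lambda q:(proj(w,W(q,P))-U).ravel(),[483,212,.21],loss='soft_l1')
q=r.x;print(q,((proj(w,W(q,P))-U)).round(1).tolist())
# filter: unknown centre y, in stand frame: foot x0,z 26, lean .7
F=lambda y,s,e,t:[-s*np.sin(.7)+t*np.cos(.7),y+e,30-4*np.cos(0)+s*np.cos(.7)+t*np.sin(.7)]
FU=np.array([[167,160],[557,130]])/5.778+[180,128]
g=least_squares(lambda a:(proj(w,W(q,[F(a[0],85,-40,-4),F(a[0],85,40,-4)])+np.array([0,0,0]))-FU).ravel(),[-20])
print('filter y',g.x,g.fun)
np.save('q.npy',q)
# front corners of filter bottom edge
for y in (-40,40): print((proj(w,W(q,[F(g.x[0],4,y,4)]))-[180,128])*5.778)
s=monitor.read_state();c,sn=np.cos(q[2]),np.sin(q[2])
d=s['eef_pos'][:2]-q[:2];print('tcp in stand',c*d[0]+sn*d[1],-sn*d[0]+c*d[1],'turn deg about world',np.degrees(q[2]+np.pi-s['eef_rot'][2])%360)
for b,p in(('top',shot('top')),('scene',shot('scene'))): print(b,proj(p,W(q,P)).round(1).tolist())
E
python3 fit.py
```

```text
[5.00349494e+02 2.35977800e+02 2.95216579e-01] [[-0.2, 0.3], [-0.2, -0.2], [-0.1, -0.2], [-0.0, -0.3], [-0.1, -0.0], [0.1, 0.1], [0.4, 0.3]]
filter y [-27.16962788] [-0.94775243 -3.69370959  0.28213861 -4.2251651 ]
[[226.58950737 350.29141256]]
[[555.93106857 323.73224662]]
tcp in stand -24.249270376029425 -17.270503636412627 turn deg about world 4.76422745221771
top [[230.5, 207.6], [181.6, 226.1], [220.5, 181.4], [222.0, 185.1], [199.7, 185.3], [171.3, 195.9], [169.3, 198.3]]
scene [[233.5, 200.9], [200.7, 177.8], [252.5, 180.1], [249.5, 181.9], [238.0, 158.7], [219.5, 147.4], [218.4, 152.4]]
```

Emit:
{"op": "arm_command", "data": {
  "steps": [
    [0,-1,-30,30,-2],
    [0,-3.2,-72.7,80,-4.8],
    [0,-3.2,-72.7,130,-4.8],
    [0,-3.2,-72.7,134,-4.8],
    [0,-3.2,-72.7,134,-4.8],
    [0,-3.2,-72.7,134,-4.8]
  ]
}}

```text
clock: 3.62
eef_pos: [501.8, 142.0, 132.6]
eef_rot: [-3.141, 0.003, -2.846]
wrist_force: [-0.1, -0.1, -0.1]
finger_gap: 0.6
finger_force: 0.0
```

```bash
cat > st.py <<'E'
from h import *
q=np.load('q.npy');s=monitor.read_state();c,sn=np.cos(q[2]),np.sin(q[2])
d=s['eef_pos'][:2]-q[:2];f=s['wrist_force']
print('t',s['clock'],'tcp stand',(c*d[0]+sn*d[1]).round(1),(-sn*d[0]+c*d[1]).round(1),s['eef_pos'][2].round(1),'turn',((np.degrees(q[2]+np.pi-s['eef_rot'][2])+180)%360-180).round(2),'F stand',(c*f[0]+sn*f[1]).round(2),(-sn*f[0]+c*f[1]).round(2),f[2].round(2))
E
python3 st.py
```

```text
t 3.625 tcp stand -26.0 -90.3 132.6 turn -0.01 F stand -0.08 -0.08 -0.07
```

Emit:
{"op": "arm_command", "data": {
  "steps": [
    [0,-3,0,30,0],
    [0,-3,0,61,0],
    [0,-3,0,61,0],
    [0,-3,4,61,0],
    [0,-3,8,61,0],
    [0,-3,8,61,0]
  ]
}}

```text
clock: 4.38
eef_pos: [501.8, 150.3, 70.4]
eef_rot: [-3.141, 0.001, -2.846]
wrist_force: [-0.3, -0.6, -0.0]
finger_gap: 0.4
finger_force: 0.0
```

```bash
python3 st.py; python3 - <<'E'
from h import *
w=shot('wrist')
cv2.imwrite('pics/w3.png',cv2.resize(w['img'][110:300,160:380,::-1],None,fx=3,fy=3,interpolation=cv2.INTER_CUBIC))
E
```

```text
t 4.375 tcp stand -23.6 -82.3 70.4 turn 0.0 F stand -0.49 -0.51 -0.04
```

View pics/w3.png

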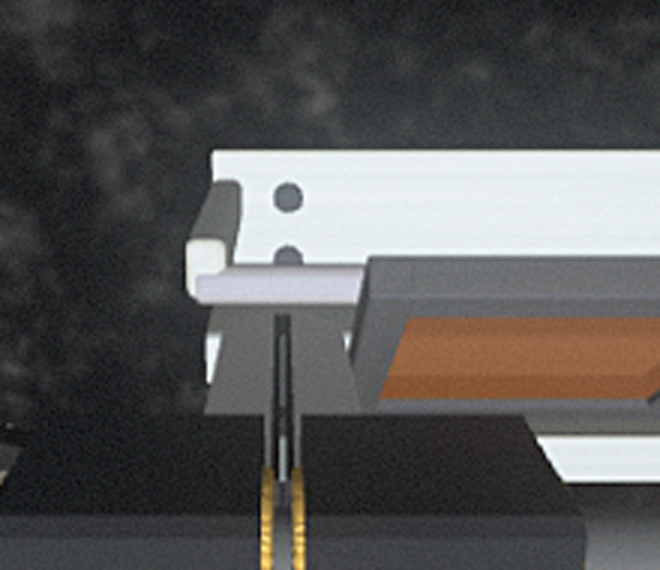

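Emit:
{"op": "arm_command", "data": {
  "steps": [
    [0,0,3,0,0],
    [0,0,6,0,0],
    [0,0,9,0,0],
    [0,0,12,0,0],
    [0,0,15,0,0],
    [0,0,18,0,0],
    [0,0,21,0,0],
    [0,0,24,0,0],
    [0,0,26,0,0],
    [0,0,27,0,0],
    [0,0,28,0,0]
  ]
}}

```text
clock: 5.8
eef_pos: [493.6, 176.2, 69.8]
eef_rot: [-3.141, 0.0, -2.847]
wrist_force: [0.0, -7.3, 3.6]
finger_gap: 0.6
finger_force: 3.2
```

```bash
python3 st.py
```

```text
t 5.8 tcp stand -23.8 -55.2 69.8 turn 0.03 F stand -2.12 -6.98 3.61
```

```bash
python3 - <<'E'
from h import *
w=shot('wrist')
cv2.imwrite('pics/w4.png',cv2.resize(w['img'][130:300,180:440,::-1],None,fx=3,fy=3,interpolation=cv2.INTER_CUBIC))
E
python3 st.py
```

```text
t 5.85 tcp stand -23.8 -55.2 69.8 turn 0.03 F stand -1.88 -5.9 2.86
```

View pics/w4.png

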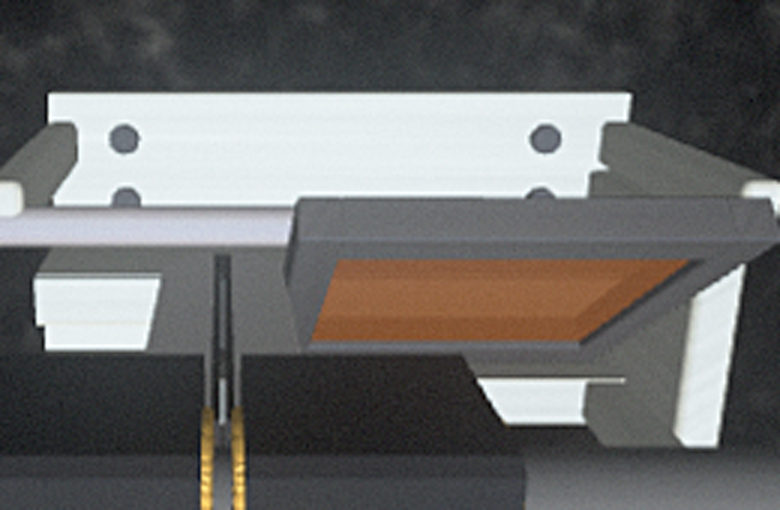

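```bash
python3 - <<'E'
from h import *
q=np.load('q.npy');c,s=np.cos(q[2]),np.sin(q[2])
w=shot('wrist')
for yc in (-5,-2,0,2):
  P=[(-55.5,yc-40,89),(-55.5,yc+40,89),(-49.5,yc-40,94),(-49.5,yc+40,94)]
  W=[[q[0]+c*x-s*y,q[1]+s*x+c*y,z] for x,y,z in P]
  print(yc,((proj(w,W)-[180,130])*3).round().tolist())
print(find_in(w,'filter')[:1])
E
python3 st.py
```

```text
-5 [[278.0, 191.0], [753.0, 191.0], [280.0, 234.0], [766.0, 234.0]]
-2 [[296.0, 191.0], [771.0, 191.0], [298.0, 234.0], [784.0, 234.0]]
0 [[308.0, 191.0], [783.0, 191.0], [310.0, 234.0], [796.0, 234.0]]
2 [[320.0, 191.0], [795.0, 191.0], [322.0, 234.0], [809.0, 234.0]]
[{'rect': [357.4, 221.4, 169.9, 55.9], 'p': 0.66}]
t 5.95 tcp stand -23.8 -55.2 69.8 turn 0.03 F stand 0.06 -5.45 3.54
```

Emit:
{"op": "arm_command", "data": {
  "steps": [
    [0,0,1,0,0],
    [0,0,2,0,0],
    [0,0,3,0,0],
    [0,0,3,0,0]
  ]
}}

```text
clock: 6.45
eef_pos: [492.7, 179.1, 69.8]
eef_rot: [-3.141, 0.0, -2.847]
wrist_force: [-0.9, -5.5, 4.3]
finger_gap: 0.4
finger_force: 2.8
```

```bash
python3 st.py
```

```text
t 6.45 tcp stand -23.8 -52.2 69.8 turn 0.04 F stand -2.5 -5.02 4.27
```

Emit:
{"op": "arm_command", "data": {
  "steps": [
    [0,0,0.5,0,0],
    [0,0,1,0,0],
    [0,0,1.5,0,0],
    [0,0,1.5,0,0]
  ]
}}

```text
clock: 6.95
eef_pos: [492.4, 180.1, 69.8]
eef_rot: [-3.14, 0.0, -2.847]
wrist_force: [0.6, -9.4, 4.2]
finger_gap: 0.2
finger_force: 4.7
```

```bash
python3 st.py
```

```text
t 6.95 tcp stand -23.8 -51.1 69.8 turn 0.03 F stand -2.18 -9.17 4.23
```

Emit:
{"op": "arm_command", "data": {
  "steps": [
    [0,0,-4,0,0],
    [0,0,-8,0,0],
    [0,0,-8,-30,0],
    [0,0,-8,-65,0],
    [0,0,-8,-65,0],
    [0,30,20,-65,0],
    [0,51,53,-65,0],
    [0,51,53,-65,0],
    [0,51,53,-65,0],
    [0,51,53,-40,0],
    [0,51,53,-29,0],
    [0,51,53,-29,0]
  ]
}}

```text
clock: 8.45
eef_pos: [427.9, 216.4, 97.8]
eef_rot: [-3.141, -0.002, -2.848]
wrist_force: [-0.2, -0.8, 0.8]
finger_gap: 0.6
finger_force: 0.0
```

```bash
python3 st.py; python3 - <<'E'
from h import *
w=shot('wrist')
cv2.imwrite('pics/w5.png',cv2.resize(w['img'][80:300,130:390,::-1],None,fx=2.5,fy=2.5,interpolation=cv2.INTER_CUBIC))
q=np.load('q.npy');c,s=np.cos(q[2]),np.sin(q[2])
for yc in (0,2):
  P=[(-55.5,yc-40,89),(-55.5,yc+40,89),(-49.5,yc-40,94),(-49.5,yc+40,94),(17,52,64)]
  W=[[q[0]+c*x-s*y,q[1]+s*x+c*y,z] for x,y,z in P]
  print(yc,((proj(w,W)-[130,80])*2.5).round().tolist())
E
```

```text
t 8.45 tcp stand -75.0 2.3 97.8 turn 0.07 F stand -0.43 -0.68 0.81
0 [[143.0, 448.0], [454.0, 448.0], [140.0, 479.0], [457.0, 479.0], [466.0, 620.0]]
2 [[151.0, 448.0], [462.0, 448.0], [148.0, 479.0], [465.0, 479.0], [466.0, 620.0]]
```

View pics/w5.png

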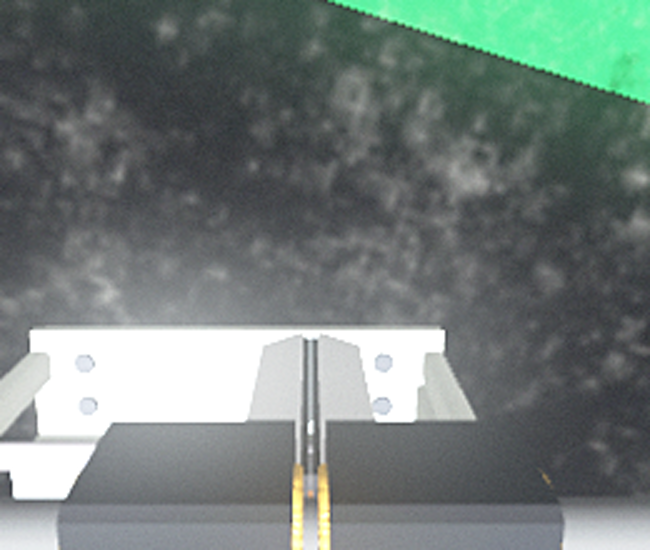

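Emit:
{"op": "arm_command", "data": {
  "steps": [
    [0,-4,0,0,0],
    [0,-8,0,0,0],
    [0,-11,0,0,0],
    [0,-14,0,0,0],
    [0,-17,0,0,0],
    [0,-20,0,0,0],
    [0,-23,0,0,0],
    [0,-26,0,0,0],
    [0,-29,0,0,0],
    [0,-32,0,0,0],
    [0,-35,0,0,0],
    [0,-38,0,0,0],
    [0,-41,0,0,0],
    [0,-43,0,0,0],
    [0,-45,0,0,0]
  ]
}}

```text
clock: 10.38
eef_pos: [471.0, 230.0, 98.4]
eef_rot: [-3.142, -0.0, -2.847]
wrist_force: [0.6, 0.2, 0.9]
finger_gap: 0.1
finger_force: 0.0
```

```bash
python3 st.py; python3 - <<'E'
from h import *
q=np.load('q.npy');c,s=np.cos(q[2]),np.sin(q[2])
a=shot('scene');b=shot('top')
z=lambda i:cv2.resize(i,(400,400),interpolation=cv2.INTER_CUBIC)
cv2.imwrite('pics/z2.png',np.hstack([z(a['img'][125:205,190:270]),z(b['img'][165:245,160:240])])[:,:,::-1])
E
```

```text
t 10.375 tcp stand -29.8 2.8 98.4 turn 0.03 F stand 0.63 0.01 0.91
```

View pics/z2.png

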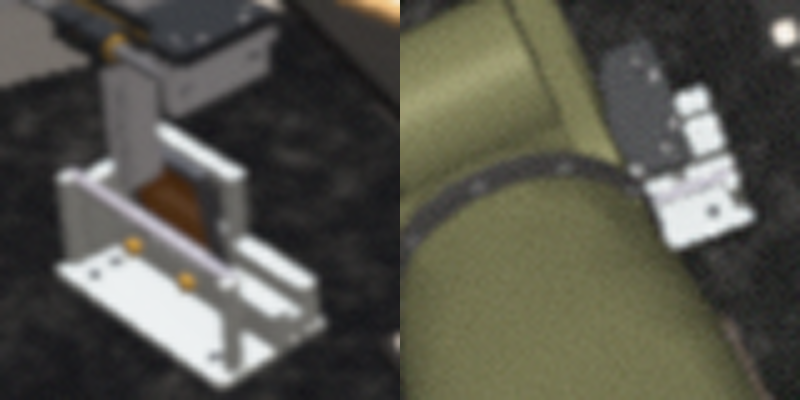

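Emit:
{"op": "arm_command", "data": {
  "steps": [
    [0,-2,0,0,0],
    [0,-4,0,0,0],
    [0,-6,0,0,0],
    [0,-8,0,0,0],
    [0,-9,0,0,0],
    [0,-10,0,0,0],
    [0,-11,0,0,0],
    [0,-12,0,0,0],
    [0,-13,0,0,0],
    [0,-14,0,0,0],
    [0,-15,0,0,0],
    [0,-15,0,0,0]
  ]
}}

```text
clock: 11.98
eef_pos: [485.3, 234.3, 98.4]
eef_rot: [3.142, 0.0, -2.847]
wrist_force: [0.5, -0.4, 0.6]
finger_gap: 0.5
finger_force: 0.0
```

```bash
python3 st.py
```

```text
t 11.975 tcp stand -14.9 2.8 98.4 turn 0.03 F stand 0.31 -0.55 0.56
```

Emit:
{"op": "arm_command", "data": {
  "steps": [
    [0,-0.5,0,0,0],
    [0,-1,0,0,0],
    [0,-1.5,0,0,0],
    [0,-2,0,0,0],
    [0,-2.5,0,0,0],
    [0,-3,0,0,0],
    [0,-3,0,0,0],
    [0,-3,0,0,0]
  ]
}}

```text
clock: 12.98
eef_pos: [486.2, 234.6, 98.4]
eef_rot: [-3.141, -0.006, -2.847]
wrist_force: [-17.7, -6.5, 13.3]
finger_gap: 0.7
finger_force: 9.6
```

```bash
python3 st.py; python3 - <<'E'
from h import *
a=shot('scene')
q=np.load('q.npy');c,s=np.cos(q[2]),np.sin(q[2])
def W(P):return np.array([[q[0]+c*x-s*y,q[1]+s*x+c*y,z] for x,y,z in P])
# predicted top -y corner positions, (zoomed x8) for foot heights
for h in (26,14,6): print(h,((proj(a,W([(-3,-38,h+85),(5,-38,h+85),(-3,42,h+85),(5,-42,88),(15,-42,88)]))-[190,125])*8).round().tolist())
cv2.imwrite('pics/z3.png',cv2.resize(a['img'][125:200,190:270,::-1],None,fx=8,fy=8,interpolation=cv2.INTER_CUBIC))
E
```

```text
t 12.975 tcp stand -14.0 2.8 98.4 turn 0.02 F stand -18.8 -1.05 13.26
26 [[337.0, 233.0], [354.0, 224.0], [195.0, 146.0], [364.0, 281.0], [384.0, 270.0]]
14 [[339.0, 260.0], [355.0, 252.0], [197.0, 173.0], [364.0, 281.0], [384.0, 270.0]]
6 [[340.0, 279.0], [356.0, 270.0], [199.0, 191.0], [364.0, 281.0], [384.0, 270.0]]
```

View pics/z3.png

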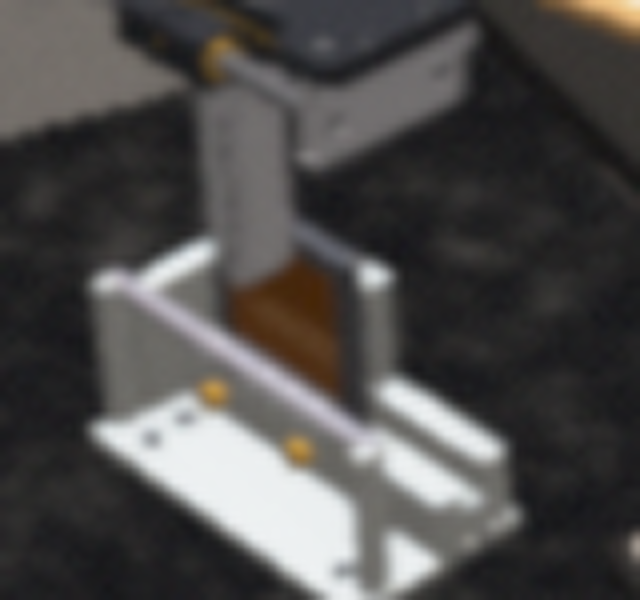

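Emit:
{"op": "arm_command", "data": {
  "steps": [
    [0,1,0,0,0],
    [0,2,0,0,0],
    [0,2.5,0,0,0],
    [0,2.5,0,0,0]
  ]
}}

```text
clock: 13.52
eef_pos: [485.9, 234.5, 98.5]
eef_rot: [3.142, 0.0, -2.847]
wrist_force: [0.7, -0.2, 0.4]
finger_gap: 0.1
finger_force: 0.0
```

```bash
python3 st.py; python3 - <<'E'
from h import *
a=shot('scene')
cv2.imwrite('pics/z4.png',cv2.resize(a['img'][125:200,190:270,::-1],None,fx=8,fy=8,interpolation=cv2.INTER_CUBIC))
E
```

```text
t 13.525 tcp stand -14.3 2.8 98.5 turn 0.03 F stand 0.59 -0.43 0.37
```

View pics/z4.png

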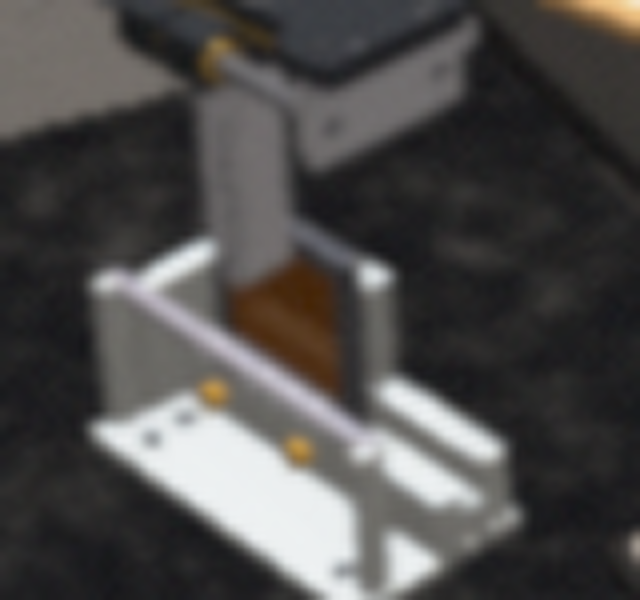

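Emit:
{"op": "arm_command", "data": {
  "steps": [
    [0,2,0,0,0],
    [0,6,0,0,0],
    [0,12,0,0,0],
    [0,12,0,-25,0],
    [0,12,0,-45,0],
    [0,12,0,-45,0],
    [0,12,0,-45,0]
  ]
}}

```text
clock: 14.45
eef_pos: [473.8, 230.8, 142.6]
eef_rot: [-3.142, -0.001, -2.847]
wrist_force: [-0.3, -0.7, -0.4]
finger_gap: 0.3
finger_force: 0.0
```

```bash
python3 st.py; cat > amb.py <<'E'
from h import *
a=shot('scene','s5.png')
q=np.load('q.npy');c,s=np.cos(q[2]),np.sin(q[2])
def W(P):return np.array([[q[0]+c*x-s*y,q[1]+s*x+c*y,z] for x,y,z in P])
h=cv2.cvtColor(a['img'],cv2.COLOR_RGB2HSV)
m=((h[...,0]<18)&(h[...,1]>120)&(h[...,2]<190)).astype(np.uint8);m[:130]=0;m[200:]=0;m[:,:190]=0;m[:,270:]=0
v,u=np.nonzero(m);print('amber n',len(u),u.min(),u.max(),v.min(),v.max(),u.mean().round(1),v.mean().round(1))
t=trace(a,'filter')
for d in t[:1]:
    v,u=np.nonzero(d['region']);print('filter',d['p'],u.min(),u.max(),v.min(),v.max(),'top pixel',u[v.argmin()],'right pix rows',v[u>=u.max()-1])
for hh in (14,6):
  for le in (0,.1): 
    X=lambda t,l:(1+t*np.cos(le)-l*np.sin(le),hh+l*np.cos(le))
    P=[(X(-4,l)[0],y,X(-4,l)[1]) for l,y in ((85,-38),(85,42),(75,-28),(75,32),(10,-28),(10,32))]
    print(hh,le,proj(a,W(P)).round(1).tolist())
E
python3 amb.py
```

```text
t 14.45 tcp stand -26.9 2.8 142.6 turn 0.03 F stand -0.49 -0.57 -0.45
amber n 178 218 231 153 173 225.0 162.6
14 0 [[232.3, 157.6], [214.6, 146.7], [230.2, 159.0], [217.0, 150.8], [231.3, 176.7], [218.5, 168.3]]
14 0.1 [[230.1, 158.9], [212.4, 147.9], [228.3, 160.1], [215.1, 151.9], [231.0, 176.8], [218.2, 168.4]]
6 0 [[232.5, 159.8], [214.8, 148.9], [230.3, 161.2], [217.2, 153.0], [231.4, 178.8], [218.6, 170.4]]
6 0.1 [[230.3, 161.2], [212.6, 150.1], [228.4, 162.4], [215.3, 154.1], [231.1, 178.9], [218.4, 170.5]]
```

Emit:
{"op": "arm_command", "data": {
  "steps": [
    [0,-12,0,0,0],
    [0,-23.5,0,0,0],
    [0,-23.5,0,0,0],
    [0,-23.5,0,8,0],
    [0,-23.5,0,14,0],
    [0,-23.5,0,18,0],
    [0,-23.5,0,21,0],
    [0,-23.5,0,22,0],
    [0,-23.5,0,22,0]
  ]
}}

```text
clock: 15.68
eef_pos: [496.7, 237.8, 121.5]
eef_rot: [3.142, 0.0, -2.847]
wrist_force: [-0.2, 0.0, -0.1]
finger_gap: 0.4
finger_force: 0.0
```

```bash
python3 st.py
```

```text
t 15.675 tcp stand -2.9 2.8 121.5 turn 0.03 F stand -0.15 0.08 -0.14
```

Emit:
{"op": "arm_command", "data": {
  "steps": [
    [0,0,-0.8,1,0],
    [0,0,-0.8,2,0],
    [0,0,-0.8,3,0],
    [0,0,-0.8,4,0],
    [0,0,-0.8,4,0]
  ]
}}

```text
clock: 16.3
eef_pos: [497.0, 237.1, 118.1]
eef_rot: [3.142, 0.0, -2.847]
wrist_force: [-2.2, -0.5, 7.3]
finger_gap: 0.7
finger_force: 3.8
```

```bash
python3 st.py
```

```text
t 16.3 tcp stand -2.8 2.0 118.1 turn 0.03 F stand -2.25 0.11 7.32
```

Emit:
{"op": "arm_command", "data": {
  "steps": [
    [0,0,0,0.5,0],
    [0,0,0,1,0],
    [0,0,0,1.5,0],
    [0,0,0,2,0],
    [0,0,0,2,0]
  ]
}}

```text
clock: 16.92
eef_pos: [497.1, 237.2, 116.7]
eef_rot: [3.141, 0.001, -2.847]
wrist_force: [-6.2, -1.0, 14.2]
finger_gap: 0.7
finger_force: 7.1
```

```bash
python3 st.py
```

```text
t 16.925 tcp stand -2.8 2.1 116.7 turn 0.03 F stand -6.22 0.88 14.18
```

Emit:
{"op": "arm_command", "data": {
  "steps": [
    [0,0,0,0.5,0],
    [0,0,0,1,0],
    [0,0,0,1.5,0],
    [0,0,0,1.5,0]
  ]
}}

```text
clock: 17.42
eef_pos: [497.1, 237.2, 115.0]
eef_rot: [3.141, 0.001, -2.847]
wrist_force: [-5.0, -0.4, 12.1]
finger_gap: 0.5
finger_force: 5.9
```

```bash
python3 st.py
```

```text
t 17.425 tcp stand -2.8 2.1 115.0 turn 0.03 F stand -4.91 1.06 12.13
```

Passing the spring, force now falling.

Emit:
{"op": "arm_command", "data": {
  "steps": [
    [0,0,0,0.5,0],
    [0,0,0,1,0],
    [0,0,0,1.5,0],
    [0,0,0,2,0],
    [0,0,0,2.5,0],
    [0,0,0,3,0],
    [0,0,0,3,0]
  ]
}}

```text
clock: 18.3
eef_pos: [497.1, 237.2, 111.8]
eef_rot: [3.141, 0.001, -2.847]
wrist_force: [-3.8, -0.2, 10.5]
finger_gap: 0.5
finger_force: 4.9
```

```bash
python3 st.py
```

```text
t 18.3 tcp stand -2.8 2.1 111.8 turn 0.03 F stand -3.73 0.94 10.52
```

Emit:
{"op": "arm_command", "data": {
  "steps": [
    [0,0,0,0.5,0],
    [0,0,0,1,0],
    [0,0,0,1.5,0],
    [0,0,0,1.5,0]
  ]
}}

```text
clock: 18.8
eef_pos: [497.0, 237.2, 110.3]
eef_rot: [3.141, 0.001, -2.847]
wrist_force: [-3.6, -1.0, 9.9]
finger_gap: 0.4
finger_force: 4.8
```

```bash
python3 st.py
```

```text
t 18.8 tcp stand -2.8 2.1 110.3 turn 0.02 F stand -3.76 0.13 9.9
```

Emit:
{"op": "arm_command", "data": {
  "steps": [
    [0,0,0,0.3,0],
    [0,0,0,0.6,0],
    [0,0,0,0.6,0]
  ]
}}

```text
clock: 19.18
eef_pos: [497.1, 237.2, 110.1]
eef_rot: [3.141, 0.001, -2.847]
wrist_force: [-5.8, -1.6, 14.1]
finger_gap: 0.6
finger_force: 7.0
```

```bash
python3 st.py
```

```text
t 19.175 tcp stand -2.7 2.1 110.1 turn 0.03 F stand -6.03 0.19 14.12
```

Emit:
{"op": "arm_command", "data": {
  "steps": [
    [0,0,0,-2,0],
    [0,0,0,-6,0],
    [0,0,0,-30,0],
    [0,30,0,-70,0],
    [0,80,0,-100,0],
    [0,100,0,-100,0],
    [0,100,0,-100,0],
    [0,100,0,-100,0],
    [0,100,0,-100,0]
  ]
}}

```text
clock: 20.3
eef_pos: [401.8, 208.1, 208.4]
eef_rot: [-3.141, -0.001, -2.847]
wrist_force: [-0.2, -0.8, -0.1]
finger_gap: 0.5
finger_force: 0.0
```

```bash
python3 st.py; python3 amb.py; python3 - <<'E'
from h import *
q=np.load('q.npy');c,s=np.cos(q[2]),np.sin(q[2])
w=shot('wrist','w9.png')
W=lambda P:np.array([[q[0]+c*x-s*y,q[1]+s*x+c*y,z] for x,y,z in P])
print('pred top corners',proj(w,W([(-3,-38,91),(5,-38,91),(-3,42,91),(5,42,91)])).round(1).tolist())
print('not home top',proj(w,W([(-3,-38,99),(-3,42,99)])).round(1).tolist())
for d in trace(w,'filter')[:2]:print(d['p'],np.round(d['rect'],1))
# column profile of brightness through the top edge middle
u=proj(w,W([(1,-20,91)]))[0].round().astype(int);print(u,w['img'][u[1]-14:u[1]+15,u[0]].mean(1).astype(int).tolist())
for n in ('top',):
  p=shot(n)
  for t in('black_cap','window_cap','tape_roll'):print(t,[np.round(d['rect'],1).tolist() for d in find_in(p,t)[:1]])
E
```

```text
t 20.3 tcp stand -102.4 2.0 208.4 turn 0.04 F stand -0.39 -0.76 -0.08
amber n 153 219 231 155 173 225.0 163.9
filter 0.71 216 235 150 176 top pixel 216 right pix rows [159 160 161 162 163 164 165 166 167 168 169 170 171 171 172 172 173 173
 174 174 175 175 176]
14 0 [[232.3, 157.6], [214.6, 146.7], [230.2, 159.0], [217.0, 150.8], [231.3, 176.7], [218.5, 168.3]]
14 0.1 [[230.1, 158.9], [212.4, 147.9], [228.3, 160.1], [215.1, 151.9], [231.0, 176.8], [218.2, 168.4]]
6 0 [[232.5, 159.8], [214.8, 148.9], [230.3, 161.2], [217.2, 153.0], [231.4, 178.8], [218.6, 170.4]]
6 0.1 [[230.3, 161.2], [212.6, 150.1], [228.4, 162.4], [215.3, 154.1], [231.1, 178.9], [218.4, 170.5]]
pred top corners [[216.2, 278.8], [216.4, 285.4], [290.7, 278.8], [290.5, 285.4]]
not home top [[215.2, 282.9], [291.6, 282.9]]
0.2 [ 74.  202.8  53.5  47. ]
[233 282] [104, 104, 103, 100, 95, 101, 99, 101, 93, 94, 93, 96, 86, 96, 120, 126, 124, 122, 127, 127, 119, 132, 142, 146, 146, 145, 146, 145, 142]
black_cap [[264.1, 219.3, 14.5, 15.8]]
window_cap [[271.2, 191.8, 19.2, 16.6]]
tape_roll [[387.6, 214.7, 19.1, 15.7]]
```

```bash
python3 -c "
from cell import job
print(job.sign_off())"
```

```text
the job is handed in; nothing more can be done
None
```

The filter is home and upright in the slot. I slid it to the end stop, tipped it up against the window, pressed it down about 8 mm past the spring with roughly 14 N, and handed the job in at about 20 s. While tipping it up, the closed fingers briefly pressed it against the window frame with about 19 N before I backed off. After release, the scene camera showed it 8 mm lower and upright, and the caps and tape roll where they started.

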